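# Centre the desk seal on the photo plinth and release the shutter

### The arm

A 6-joint arm with a two-finger parallel gripper is mounted at the origin on the work surface. World frame = base frame: x ahead of the robot, y to its left, z up, the work surface at z = 0. Lengths are in m, angles in rad, forces in N, time in s.
With the tool pointing down it reaches from about 0.35 to 0.975 m from the base axis. Payload 4.9 kg.
Tool frame: the origin (TCP) lies midway between the tips of the shut fingers; the grasp point (between the pads) lies 19 mm behind it; z points along the fingers, y is the line along which they close (so a half turn about z gives the same grasp; the last joint's range is limited). The gripper opens to 85 mm and grips with 20 to 120 N. Pads are 22 mm wide; open, the fingers measure 114 mm over their backs; the gripper's body (76 mm by 85 mm) begins 54 mm behind the grasp point. The pads swing forward as they close: fully open they stand 13 mm farther back than shut.
Start: joints at [1.194, 0.053, 1.613, -0, 1.476, -0.119], TCP at [0.159, 0.604, 0.231] pointing down, gripper open.
Joint ranges: [-3.01, 3.01], [-1.01, 2.22], [0.06, 2.58], [-1.02, 4.17], [0.09, 2.62], [-3.14, 3.14]. Speed limits (rad/s): [2.57, 2.57, 3.14, 3.14, 3.14, 3.14].

### API

Orientations are given as a rotation vector (axis times angle).
In Python, from station import ctrl gives the robot as it stands.
- The arm moves only by the shell command python3 -m handwheel 'ROWS' [FORCE]. ROWS is JSON, a list of rows, each an object with "gripper": the gripper command: -1 is fully open, 1 is shut, values between are in proportion; "offset": the shift along the tool's x, y, z in mm, a list of three; "rotation": the turn, a rotation vector about the tool's x, y, z in rad, a list of three. A call has exactly 8 rows; each row is the pose to reach, as a shift and turn from the pose commanded when the call began, along the tool's axes at that moment; what a row does not reach only later rows make up. A row lasts 1/8 s, in which the tool goes at most 62.5 mm and 10.7 degrees, less where a joint would pass 70% of its speed; a pose out of reach is approached as far as the arm can. A call with a gripper value outside its range is refused whole. The fingers move at their own pace and stop on an object; FORCE is the grip in N (left out, the last holds). Time passes only in rows, so rows that repeat a pose let the fingers close, or fill a call up. It gives the time, the measured TCP pose, the force, the opening and the grip force at its end, in the units of the state.
- ctrl.get_obs(): the state, without advancing time (a new reading comes with each control period).
- ctrl.get_image(name): name is "side" or "top"; returns a dict with "image" (420x560x3 uint8, red, green, blue), "fovy" (degrees; the focal length in pixels is half the picture's height over the tangent of half this angle, whatever the lens; pixels are square), "cx", "cy" (the principal point, pixels), "xyz" and "attitude" of the camera in the world. Camera axes: x right, y up, looking along -z (the intrinsics and any distortion apply to the point x, -y, -z); pixel columns grow to the right and rows downward; lengths in m; the calibration is good to about 2 mm. A picture is of the moment at which its call begins. There is no depth.
- ctrl.finish_job(): hands the job in; it is judged then, once.
The state is a dict: "t": time; "q": joint angles; "dq": joint speeds; "effort": joint torques, N m; "tool_pos": TCP position; "tool_rot": TCP orientation; "contact_force": force on the tool from outside, world axes, zero at the start; "wrist_torque": the same for the moment, N m; "opening": finger opening in m; "grip_force": force on a finger pad.
Only numpy, scipy, OpenCV 4.12 (cv2) and the standard library are available. Lean on these libraries where they do the work, as an engineer would, in place of code of your own. Each camera call takes 0.05 s, during which the arm holds its last target. There are 200 camera calls.

### The job

For the catalogue photograph, nudge the old desk seal with light taps of the fingertips until its round brass foot stands upright and wholly inside the circle drawn in the middle of the round white plinth; do not grip, lift, hit hard or tip it. Only then press the camera's release button on the table all the way down and let go. Leave the other things on the grey mat where they are.

Things in the scene. Friction and masses are not known exactly. Their poses are not given: they have to be found in the camera images.
- seal: desk seal, loose on the plinth, upright but off-centre: round brass foot 44 mm across (full width 2 to 10 mm up; domed underside with a flat only 30 mm across, so it rocks), neck 13 mm, dark wooden knob 23 mm across; 58 mm tall, 0.13-0.24 kg. Origin at the centre of its underside, z up. Pushed slowly at the foot it slides (1 to 3 N) and stops with the push; over 15 N is too hard
- seal_foot (a point): the centre of the underside of the seal's foot
- plinth: round white photo plinth, fixed, 110 mm across, 40 mm tall, flat top, standing on the 3 mm thick grey mat (its top is 43 mm above the table); origin at the centre of its underside, z up. Its yaw means nothing
- circle (a point): the centre of the plinth's top face, and of the circle drawn there: a thin black line, 58 mm across inside the line
- release (a joint): travel of the release button in m: 0 up, 0.006 all the way down; springs back by itself; about 5 N holds it down
- release_top (a point): the centre of the top of the release button, a grey round cap 28 mm across in a black housing that stands alone on the table, to the left or the right of the mat; it is pressed straight down
- stamp: rubber stamp: 30 x 50 x 12 mm wooden block with an upright turned wooden handle, 60 mm tall; stands on the grey mat, bystander; origin at the centre of its underside
- inkjar: small capped jar, 40 mm across, 50 mm tall; stands on the grey mat, bystander; origin at the centre of its underside
- scalebar: flat black-and-white photo scale bar, 16 x 100 x 8 mm, long along its y; lies on the grey mat, bystander; origin at the centre of its underside
- loupe: black tube-shaped loupe, 44 mm across, 35 mm tall, open at both ends; stands on the grey mat, bystander; origin at the centre of its underside
- cardbox: small fixed cardboard box, 132 x 112 x 75 mm, on the other side of the mat from the release button; bystander; origin at the centre of its underside
Mind the look-alikes: they are no part of the job. What is shaped like the part that bears release but purple is not meant. Leave any blue look-alike of the seal alone.

How it is judged:
On the way, in this order (a step that is already met when the one before it is completed fails the run):
1. the seal's foot stands inside the circle, upright, at rest and not touched (horizontal distance between seal_foot and circle below 0.007 m and angle between seal's own z axis and vertical below 0.06 rad and linear speed of seal below 0.01 m/s and z of seal_foot in the frame of plinth between 0.037 and 0.043 m and contact force between the fingers and seal below 0.05 N), for 0.3 s.
2. the release button is pressed all the way down (horizontal distance between seal_foot and circle below 0.007 m and angle between seal's own z axis and vertical below 0.06 rad and linear speed of seal below 0.01 m/s and z of seal_foot in the frame of plinth between 0.037 and 0.043 m and value of joint release above 0.005 m), for 0.04 s.
At the end, for the whole second after the job is handed in: The seal stands upright (within 0.06 rad) and at rest on the plinth, its foot's centre within 7 mm of the circle's centre (so the foot is wholly inside the line), after the release button was pressed at least 5 of its 6 mm down and let go (horizontal distance between seal_foot and circle below 0.007 m and angle between seal's own z axis and vertical below 0.06 rad and linear speed of seal below 0.01 m/s and z of seal_foot in the frame of plinth between 0.037 and 0.043 m and value of joint release below 0.002 m); the robot touches nothing.
It fails at once if the seal is lifted more than 8 mm (z of seal_foot in the frame of plinth above 0.048 m).
It fails at once if the seal is tipped (more than 0.4 rad) or knocked off the plinth (angle between seal's own z axis and vertical above 0.4 rad or z of seal_foot in the frame of plinth below 0.03 m).
It fails at once if the seal is gripped or hit hard (more than 15 N from the fingers) (contact force between the fingers and seal above 15 N).
It fails at once if the release button is pressed while the seal is not inside the circle (value of joint release above 0.003 m and horizontal distance between seal_foot and circle above 0.0075 m).
It fails at once if a bystander on the mat is moved by more than 20 mm (distance of any of stamp, inkjar, scalebar, loupe from where it was at the start of the episode above 0.02 m).
It also fails if it takes over 48 s, if anything falls off the work surface, if the arm or the gripper's body presses on something with over 40 N, if the wrist force passes 120 N, or if a joint passes its speed limit or range.

## Working session

There is one attempt and no reset: what is moved stays moved. The work goes in short steps, Python scripts to look and compute and a shell command to move; the robot and the scene stay as the last step left them, time stands still between calls to the robot, and variables do not carry over. Pictures are saved under pics/ and viewed, at most 10 in all, crops included, and the job is handed in when it is done.

```bash
mkdir -p pics; ls; cat > h.py <<'E'
import numpy as np,cv2
from station import ctrl
from scipy.spatial.transform import Rotation as R
def snap(name,fn=None):
    d=ctrl.get_image(name)
    if fn: cv2.imwrite('pics/'+fn,d['image'][:,:,::-1])
    return d
E
python3 - <<'E'
from h import *
for n in('top','side'):
    d=snap(n,n+'1.png'); print({k:v for k,v in d.items() if k!='image'})
print(ctrl.get_obs())
E
```

```text
pics
{'fovy': 53.7519457803873, 'cx': 276.3289441130327, 'cy': 211.69719888307654, 'xyz': array([0.4032211 , 0.00290994, 0.97737186]), 'attitude': array([ 0.12478686, -0.13259415, -1.53582845])}
{'fovy': 52.76222744464201, 'cx': 277.3569834721491, 'cy': 207.2756482482875, 'xyz': array([0.03846848, 0.77709241, 0.8821725 ]), 'attitude': array([ 0.30958709, -1.05355586, -2.36694175])}
{'t': 0.1, 'q': array([ 1.19402338e+00,  5.32828779e-02,  1.61416490e+00,  3.49039783e-05,
        1.47602635e+00, -1.18990909e-01]), 'dq': array([-0.00047537, -0.0031432 , -0.00251449, -0.00026286,  0.00095642,
       -0.00099931]), 'effort': array([ 2.96906355e-04, -3.94904208e+01, -3.71362460e+01, -1.42999443e-04,
        3.89063323e-03, -4.24217035e-06]), 'tool_pos': array([0.15910763, 0.60381603, 0.23018601]), 'tool_rot': array([-4.03744222e-01, -3.11504013e+00,  2.85124592e-03]), 'contact_force': array([ 1.23144064, -0.07199333,  0.09986312]), 'wrist_torque': array([ 0.04846125,  0.04402868, -0.02454278]), 'grip_force': 0.0, 'opening': 0.08489098074428324}
```

View pics/top1.png

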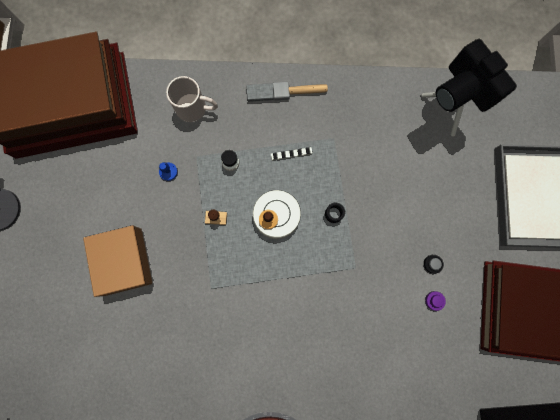

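View pics/side1.png

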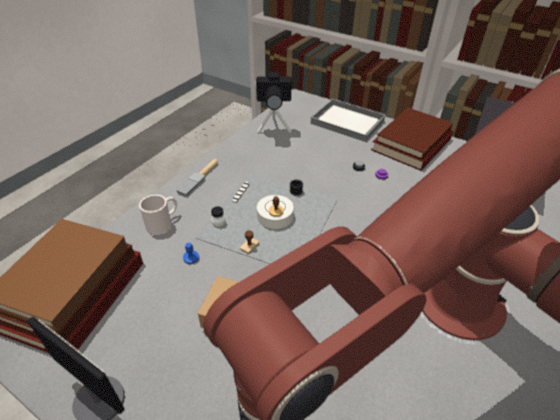

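```bash
cat >> h.py <<'E'
def ray(d,u,v):
    f=d['image'].shape[0]/2/np.tan(np.radians(d['fovy'])/2)
    r=R.from_rotvec(d['attitude']).apply([(u-d['cx'])/f,-(v-d['cy'])/f,-1]); return r
def onz(d,u,v,z):
    r=ray(d,u,v); return d['xyz']+r*(z-d['xyz'][2])/r[2]
def proj(d,p):
    f=d['image'].shape[0]/2/np.tan(np.radians(d['fovy'])/2)
    c=R.from_rotvec(d['attitude']).inv().apply(np.asarray(p)-d['xyz']); return np.array([d['cx']-f*c[0]/c[2],d['cy']+f*c[1]/c[2]])
E
python3 - <<'E'
from h import *
t=snap('top');s=snap('side')
print('plinth',onz(t,276.5,214,.043),onz(s,275.5,210,.043)); print('rel',onz(t,433,264,.03),onz(s,359,166,.03))
A=t['image'][180:250,190:360];B=t['image'][240:320,390:480];C=s['image'][185:240,230:320]; D=s['image'][150:190,340:400]
f=lambda a:cv2.resize(a,(395,295),interpolation=cv2.INTER_CUBIC)
A2=cv2.resize(t['image'][185:245,236:316],(395,295),interpolation=cv2.INTER_CUBIC)
cv2.imwrite('pics/c1.png',np.vstack([np.hstack([A2,f(B)]),np.hstack([f(C),f(D)])])[:,:,::-1])
hsv=cv2.cvtColor(t['image'],cv2.COLOR_RGB2HSV)
print(hsv[196:240:2,268],'\n',hsv[219,250:304:2])
E
```

```text
plinth [5.53141516e-01 6.97200572e-05 4.30000000e-02] [0.54387486 0.01179294 0.043     ]
rel [ 0.45132153 -0.35959657  0.03      ] [ 0.43867671 -0.33910407  0.03      ]
[[ 45   6 236]
 [ 39   8 236]
 [ 43   8 236]
 [ 47  14 165]
 [ 43  13 227]
 [ 43   8 236]
 [ 43   8 236]
 [ 18 134 224]
 [ 12 159  82]
 [ 10 154  81]
 [ 10 155  82]
 [ 10 157  78]
 [  9 143  34]
 [ 16 161 111]
 [ 16 164 120]
 [ 16 162 120]
 [ 17 160 140]
 [ 39  11 228]
 [ 43   8 236]
 [ 43   8 237]
 [ 26  24  86]
 [ 75   8  63]] 
 [[ 68   7 137]
 [ 90   8  63]
 [ 35  15 224]
 [ 43   8 236]
 [ 28  15 232]
 [ 18 153 222]
 [ 17 157 211]
 [ 13 172  37]
 [  8 147  40]
 [ 11 158  55]
 [  9 151  32]
 [ 15 162 104]
 [ 18 155 217]
 [ 17 155 212]
 [ 27  29 230]
 [ 43   8 237]
 [ 43   8 237]
 [ 45   9 237]
 [ 43   8 237]
 [ 45  10  98]
 [ 43   8 236]
 [ 43   8 237]
 [ 43   8 237]
 [ 43   8 237]
 [ 43   8 235]
 [ 66  11 114]
 [ 75   8 136]]
```

View pics/c1.png

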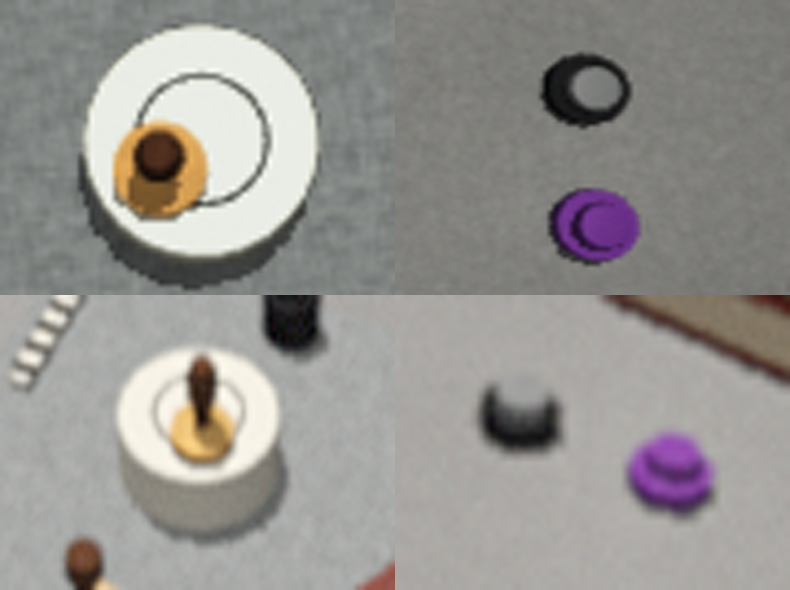

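The crops show candidates in the top view: the brass-footed seal at (268,218) on the plinth, against a blue look-alike at (168,171). They also show a grey cap in a black housing at (435,264), against a purple one at (436,301). I take the brass seal and the grey/black button, since both match the description.

```bash
cat >> h.py <<'E'
def ell(m):
    cs,_=cv2.findContours(m.astype(np.uint8),cv2.RETR_EXTERNAL,cv2.CHAIN_APPROX_NONE)
    c=cv2.convexHull(max(cs,key=cv2.contourArea)); return cv2.fitEllipse(c)
ROI={'top':(185,245,240,312),'side':(186,232,245,305)}
def measure(n,d):
    a,b,c,e=ROI[n]; im=cv2.resize(d['image'][a:b,c:e],None,fx=4,fy=4,interpolation=cv2.INTER_LINEAR)
    h=cv2.cvtColor(im,cv2.COLOR_RGB2HSV); H,S,V=[h[...,i] for i in range(3)]
    fx=lambda u,v:((u+.5)/4-.5+c,(v+.5)/4-.5+a)
    brass=(S>90)&(H<25)&(V>95); knob=(S>60)&(V<=95)&(H<25)
    w=((V>175)&(S<40))
    out={}
    out['plinth']=fx(*ell(w|brass)[0]) ; out['pax']=np.array(ell(w|brass)[1])/4
    E=ell(brass); out['foot']=fx(*E[0]); out['fax']=np.array(E[1])/4
    return out
E
python3 - <<'E'
from h import *
for n in('top','side'):
    d=snap(n); m=measure(n,d); print(n,{k:np.round(v,2) for k,v in m.items()})
    print(onz(d,*m['plinth'],.043)[:2],onz(d,*m['foot'],.051)[:2], 'expected px/110mm',110/1000*414/.93)
    h=cv2.cvtColor(d['image'],cv2.COLOR_RGB2HSV)
    # cap: brighter grey within black housing
    a,b,c,e=(250,280,420,450) if n=='top' else (155,180,345,375)
    g=h[a:b,c:e,2]; blk=(g<50)
    ys,xs=np.nonzero(blk); print('housing bbox',xs.min()+c,xs.max()+c,ys.min()+a,ys.max()+a)
    np.set_printoptions(linewidth=200); print(g)
E
```

```text
top {'plinth': array([276.28, 213.05]), 'pax': array([46.7 , 47.21]), 'foot': array([267.92, 219.09]), 'fax': array([19.02, 19.45])}
[0.55532497 0.00063483] [0.53960108 0.01911251] expected px/110mm 48.967741935483865
housing bbox 424 442 255 273
[[131 125 123 123 124 128 130 127 128 128 124 127 127 125 119 119 121 124 125 123 125 128 127 123 126 125 129 131 130 131]
 [127 127 125 123 127 126 126 126 127 128 125 127 128 125 123 122 126 124 124 123 122 122 124 123 126 127 127 127 126 132]
 [127 125 124 123 124 122 123 124 125 124 126 126 125 126 125 128 126 126 123 121 120 118 121 125 130 128 125 122 124 130]
 [121 124 124 127 127 122 121 124 127 124 124 124 124 123 122 126 126 124 121 122 124 123 123 128 128 127 126 124 122 130]
 [122 124 125 128 126 122 123 124 125 125 121  96  81 100  97 100 123 122 123 122 123 122 123 128 126 125 127 126 125 128]
 [128 126 126 124 124 123 125 115  76  74  51  42  35  46  46  46  60  93 128 125 123 122 122 126 124 123 124 125 130 134]
 [125 122 124 124 123 124 121  69  28  33  28  27  29  27  27  26  27  41  61  92 124 124 123 122 124 120 121 124 1
[... 5463 characters left out ...]
171 169 173 174 172 173 172 171 175 173 174 175 175 174 174 175 174 174 173 175 162]
 [175 172 171 170 172 169 169 172 169 169 171 170 172 171 172 172 174 172 172 175 176 176 177 172 173 175 174 179 175 168]
 [171 173 169 169 169 174 171 169 171 174 173 174 169 171 172 172 175 172 171 175 178 175 177 173 172 172 173 175 175 171]
 [171 171 173 172 171 173 171 173 172 171 170 174 172 170 169 173 174 173 174 174 177 176 177 175 172 174 175 172 178 177]
 [168 168 169 170 168 171 173 173 172 174 172 173 172 174 171 172 174 173 174 175 173 174 172 173 177 175 178 178 178 175]
 [172 172 172 171 170 172 174 173 173 174 171 172 173 172 172 174 174 175 172 175 173 175 174 174 173 176 175 177 178 176]]
```

```bash
cat >> h.py <<'E'
def rel(p,yaw):
    """offset mm and rotvec in tool axes to reach p with tool down, x at yaw(deg)"""
    o=ctrl.get_obs(); R0=R.from_rotvec(o['tool_rot'])
    y=np.radians(yaw); x=np.array([np.cos(y),np.sin(y),0]); z=np.array([0,0,-1.]); Rt=R.from_matrix(np.c_[x,np.cross(z,x),z])
    print('off',np.round(R0.inv().apply(np.asarray(p)-o['tool_pos'])*1000,1),'rot',np.round((R0.inv()*Rt).as_rotvec(),4),'tcp',np.round(o['tool_pos'],4),'F',np.round(o['contact_force'],2),o['t'],round(o['opening'],4))
def tri(d1,p1,d2,p2):
    a,b=ray(d1,*p1),ray(d2,*p2); A=np.c_[a,-b]; t=np.linalg.lstsq(A,d2['xyz']-d1['xyz'],rcond=None)[0]
    P,Q=d1['xyz']+a*t[0],d2['xyz']+b*t[1]; return (P+Q)/2,np.linalg.norm(P-Q)
E
python3 - <<'E'
from h import *
t=snap('top');s=snap('side')
print(tri(t,(435.5,263.5),s,(359.2,163.0)), onz(t,433,264,.01))
rel((.5102,.0537,.14),130)
E
```

```text
(array([ 0.45222899, -0.37057734,  0.01786274]), np.float64(0.0022987225967614796)) [ 0.45233698 -0.36724946  0.01      ]
off [-479.6 -442.9   91.3] rot [-3.000e-04  1.000e-04  6.149e-01] tcp [0.1593 0.6043 0.2312] F [ 0.48 -0.45 -0.22] 0.4 0.0854
```

```bash
python3 -m handwheel '[{"gripper":0.435,"offset":[-40,-37,5],"rotation":[0,0,0.05]},{"gripper":0.435,"offset":[-80,-74,10],"rotation":[0,0,0.1]},{"gripper":0.435,"offset":[-120,-111,20],"rotation":[0,0,0.15]},{"gripper":0.435,"offset":[-160,-148,25],"rotation":[0,0,0.2]},{"gripper":0.435,"offset":[-200,-185,30],"rotation":[0,0,0.25]},{"gripper":0.435,"offset":[-240,-222,35],"rotation":[0,0,0.3]},{"gripper":0.435,"offset":[-280,-259,40],"rotation":[0,0,0.35]},{"gripper":0.435,"offset":[-320,-296,45],"rotation":[0,0,0.4]}]' 20; python3 -c "
from h import *
rel((.5102,.0537,.14),130)"
```

```text
t: 1.4
tool_pos: [0.3941, 0.235, 0.1865]
tool_rot: [1.017, 2.972, 0.001]
contact_force: [0.7, 0.3, 0.4]
opening: 0.0241
grip_force: 0.0
off [-202.8  -72.2   46.6] rot [0.0011 0.0005 0.2133] tcp [0.3941 0.235  0.1865] F [0.71 0.32 0.35] 1.4 0.0241
```

```bash
python3 -m handwheel '[{"gripper":0.435,"offset":[-45,-16,0],"rotation":[0,0,0.05]},{"gripper":0.435,"offset":[-90,-32,0],"rotation":[0,0,0.1]},{"gripper":0.435,"offset":[-135,-48,10],"rotation":[0,0,0.15]},{"gripper":0.435,"offset":[-175,-62,25],"rotation":[0,0,0.19]},{"gripper":0.435,"offset":[-195,-69,40],"rotation":[0,0,0.213]},{"gripper":0.435,"offset":[-203,-72.5,46.5],"rotation":[0,0,0.213]},{"gripper":0.435,"offset":[-203,-72.5,46.5],"rotation":[0,0,0.213]},{"gripper":0.435,"offset":[-203,-72.5,46.5],"rotation":[0,0,0.213]}]'; python3 - <<'E'
from h import *
rel((.5102,.0537,.0475),130)
t=snap('top');s=snap('side')
o=ctrl.get_obs()
for d in (t,s): print(proj(d,o['tool_pos']))
a=proj(t,o['tool_pos']).astype(int)
A=cv2.resize(t['image'][170:260,215:335],(400,300)); B=cv2.resize(s['image'][130:250,200:360],(400,300))
cv2.imwrite('pics/c2.png',np.hstack([A,B])[:,:,::-1])
E
```

```text
t: 2.4
tool_pos: [0.5096, 0.0558, 0.1405]
tool_rot: [1.323, 2.849, 0.001]
contact_force: [-0.0, 0.2, -0.9]
opening: 0.0239
grip_force: 0.0
off [-1.9 -1.  93. ] rot [0.0008 0.0005 0.0031] tcp [0.5096 0.0558 0.1405] F [-0.01  0.19 -0.86] 2.4 0.0239
[248.83775127 226.61014747]
[277.10661717 197.14286734]
```

View pics/c2.png

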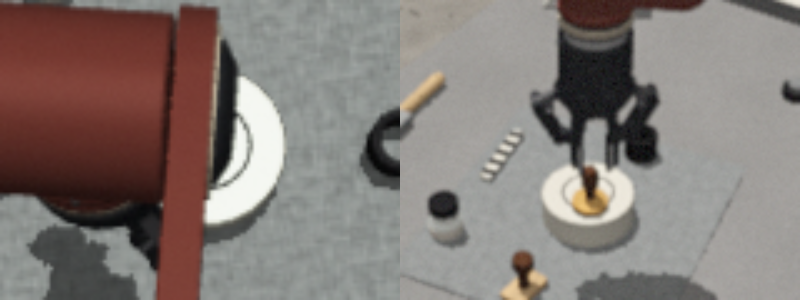

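```bash
python3 -m handwheel '[{"gripper":0.435,"offset":[-1,0,20],"rotation":[0,0,0]},{"gripper":0.435,"offset":[-2,-1,40],"rotation":[0,0,0]},{"gripper":0.435,"offset":[-2,-1,60],"rotation":[0,0,0]},{"gripper":0.435,"offset":[-2,-1,75],"rotation":[0,0,0]},{"gripper":0.435,"offset":[-2,-1,86],"rotation":[0,0,0]},{"gripper":0.435,"offset":[-2,-1,92],"rotation":[0,0,0]},{"gripper":0.435,"offset":[-2,-1,93],"rotation":[0,0,0]},{"gripper":0.435,"offset":[-2,-1,93],"rotation":[0,0,0]}]'; python3 -m handwheel '[{"gripper":0.435,"offset":[-3,0,0],"rotation":[0,0,0]},{"gripper":0.435,"offset":[-6,0,0],"rotation":[0,0,0]},{"gripper":0.435,"offset":[-8,0,0],"rotation":[0,0,0]},{"gripper":0.435,"offset":[-10,0,0],"rotation":[0,0,0]},{"gripper":0.435,"offset":[-12,0,0],"rotation":[0,0,0]},{"gripper":0.435,"offset":[-14,0,0],"rotation":[0,0,0]},{"gripper":0.435,"offset":[-16,0,0],"rotation":[0,0,0]},{"gripper":0.435,"offset":[-18,0,0],"rotation":[0,0,0]}]';  python3 - <<'E'
from h import *
rel((.5364,.0225,.0475),130)
s=snap('side')
cv2.imwrite('pics/c3.png',cv2.resize(s['image'][150:250,210:343],(800,600))[:,:,::-1])
E
```

```text
t: 3.5
tool_pos: [0.5106, 0.0529, 0.0473]
tool_rot: [1.325, 2.848, 0.001]
contact_force: [-0.1, -0.3, 0.4]
opening: 0.0244
grip_force: 0.0
t: 4.5
tool_pos: [0.5216, 0.0393, 0.0467]
tool_rot: [-1.325, -2.848, -0.0]
contact_force: [-0.6, 0.4, 0.7]
opening: 0.0243
grip_force: 0.7
off [-22.3   0.5  -0.8] rot [-0.     -0.0007  0.0019] tcp [0.5216 0.0393 0.0467] F [-0.62  0.4   0.73] 4.5 0.0243
```

View pics/c3.png

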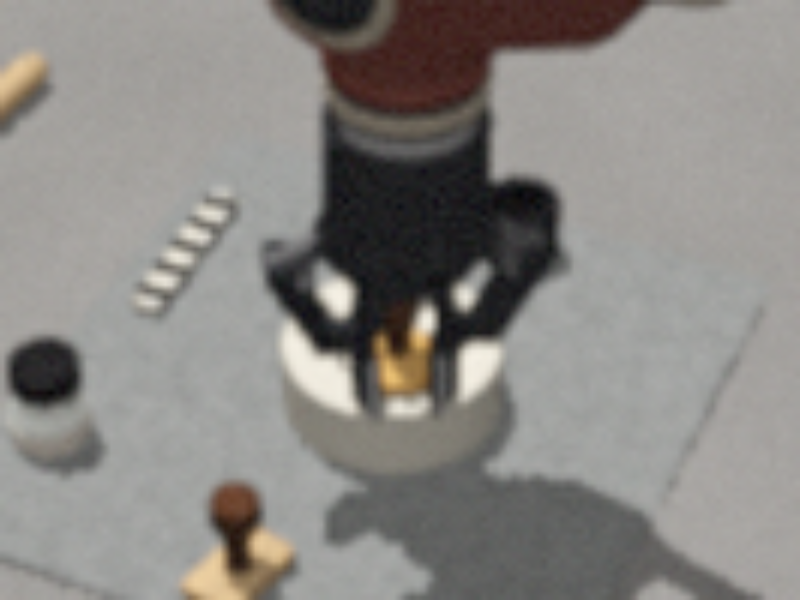

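The crop shows the two fingertips cradling the brass foot near (400,370), just in contact. I push on slowly.

```bash
python3 -m handwheel '[{"gripper":0.435,"offset":[-1,0,-0.5],"rotation":[0,0,0]},{"gripper":0.435,"offset":[-2.5,0,-0.5],"rotation":[0,0,0]},{"gripper":0.435,"offset":[-4,0,-0.5],"rotation":[0,0,0]},{"gripper":0.435,"offset":[-5.5,0,-0.5],"rotation":[0,0,0]},{"gripper":0.435,"offset":[-7,0,-0.5],"rotation":[0,0,0]},{"gripper":0.435,"offset":[-8.5,0,-0.5],"rotation":[0,0,0]},{"gripper":0.435,"offset":[-10,0,-0.5],"rotation":[0,0,0]},{"gripper":0.435,"offset":[-11,0,-0.5],"rotation":[0,0,0]}]'; python3 -m handwheel '[{"gripper":0.435,"offset":[-1,0,0],"rotation":[0,0,0]},{"gripper":0.435,"offset":[-2,0,0],"rotation":[0,0,0]},{"gripper":0.435,"offset":[-3,0,0],"rotation":[0,0,0]},{"gripper":0.435,"offset":[-4,0,0],"rotation":[0,0,0]},{"gripper":0.435,"offset":[-5,0,0],"rotation":[0,0,0]},{"gripper":0.435,"offset":[-6,0,0],"rotation":[0,0,0]},{"gripper":0.435,"offset":[-7,0,0],"rotation":[0,0,0]},{"gripper":0.435,"offset":[-7,0,0],"rotation":[0,0,0]}]';  python3 - <<'E'
from h import *
rel((.5364,.0225,.0475),130)
s=snap('side')
cv2.imwrite('pics/c4.png',cv2.resize(s['image'][165:240,235:335],(800,600))[:,:,::-1])
E
```

```text
t: 5.55
tool_pos: [0.5289, 0.0306, 0.0473]
tool_rot: [-1.325, -2.848, 0.0]
contact_force: [-0.3, 0.1, -0.3]
opening: 0.024
grip_force: 0.5
t: 6.55
tool_pos: [0.5334, 0.0253, 0.0473]
tool_rot: [1.325, 2.848, -0.0]
contact_force: [0.0, 1.0, -0.0]
opening: 0.0243
grip_force: 0.4
off [-4.   0.5 -0.2] rot [0.     0.0001 0.0018] tcp [0.5334 0.0253 0.0473] F [ 0.01  1.01 -0.03] 6.55 0.0243
```

View pics/c4.png

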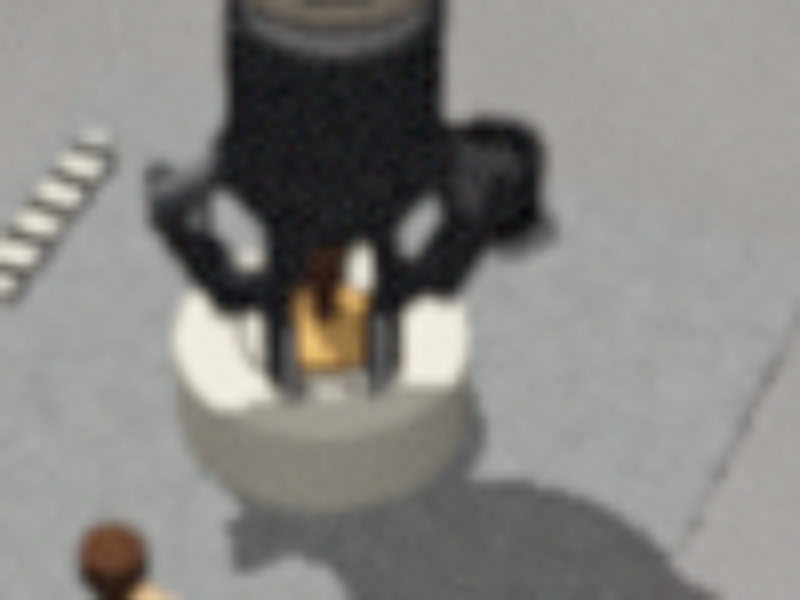

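The seal is moving with the fingers and is near the middle of the plinth (crop 330,330). I push the last few mm, back off, and measure.

```bash
python3 -m handwheel '[{"gripper":0.435,"offset":[-1,0,0],"rotation":[0,0,0]},{"gripper":0.435,"offset":[-2,0,0],"rotation":[0,0,0]},{"gripper":0.435,"offset":[-3,0,0],"rotation":[0,0,0]},{"gripper":0.435,"offset":[-3.5,0,0],"rotation":[0,0,0]},{"gripper":0.435,"offset":[-3.5,0,0],"rotation":[0,0,0]},{"gripper":0.435,"offset":[-2,0,0],"rotation":[0,0,0]},{"gripper":0.435,"offset":[5,0,0],"rotation":[0,0,0]},{"gripper":0.435,"offset":[20,0,0],"rotation":[0,0,0]}]'; python3 -m handwheel '[{"gripper":0.435,"offset":[20,0,0],"rotation":[0,0,0]},{"gripper":0.435,"offset":[45,0,0],"rotation":[0,0,0]},{"gripper":0.435,"offset":[80,0,-15],"rotation":[0,0,0]},{"gripper":0.435,"offset":[120,0,-60],"rotation":[0,0,0]},{"gripper":0.435,"offset":[130,0,-100],"rotation":[0,0,0]},{"gripper":0.435,"offset":[130,0,-110],"rotation":[0,0,0]},{"gripper":0.435,"offset":[130,0,-110],"rotation":[0,0,0]},{"gripper":0.435,"offset":[130,0,-110],"rotation":[0,0,0]}]';  python3 - <<'E'
from h import *
I=[]
for n in('top','side'):
    d=snap(n); a,b,c,e=ROI[n]; I.append(cv2.resize(d['image'][a:b,c:e],(395,360)))
    try:
        m=measure(n,d); print(n,{k:np.round(v,2) for k,v in m.items()},onz(d,*m['plinth'],.043)[:2],onz(d,*m['foot'],.051)[:2])
    except Exception as x: print(n,x)
cv2.imwrite('pics/c5.png',np.hstack(I)[:,:,::-1])
rel((.452,-.369,.15),90)
E
```

```text
t: 7.6
tool_pos: [0.5203, 0.041, 0.0475]
tool_rot: [1.326, 2.848, 0.0]
contact_force: [-0.4, 0.1, 0.2]
opening: 0.024
grip_force: 0.0
t: 8.6
tool_pos: [0.4356, 0.1397, 0.1553]
tool_rot: [-1.325, -2.846, 0.003]
contact_force: [-0.3, 0.2, -1.1]
opening: 0.0244
grip_force: 0.0
top {'plinth': array([276.28, 213.01]), 'pax': array([47.06, 47.61]), 'foot': array([276.31, 212.91]), 'fax': array([18.88, 19.25])} [0.55542626 0.0006315 ] [0.55433406 0.00060899]
side {'plinth': array([264.16, 210.71]), 'pax': array([11.09, 23.1 ]), 'foot': array([270.69, 201.2 ]), 'fax': array([5.88, 8.99])} [0.56983644 0.0327668 ] [ 0.57239754 -0.00531654]
off [-399.7 -314.9    5.5] rot [-0.0035 -0.0007  0.6992] tcp [0.4358 0.1396 0.1553] F [-0.42  1.1  -0.3 ] 8.7 0.0238
```

View pics/c5.png

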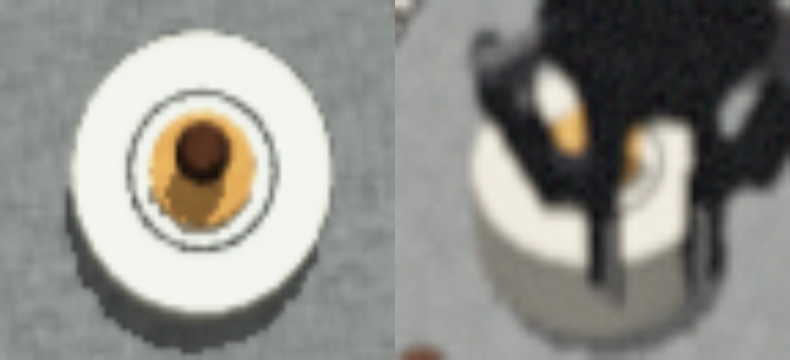

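Top view: the foot sits centred in the circle, about 1 mm off and upright, with clear white all round it. Next is the release button, with the gripper shut.

```bash
python3 -m handwheel '[{"gripper":1,"offset":[-40,-31,0],"rotation":[0,0,0.07]},{"gripper":1,"offset":[-80,-63,0],"rotation":[0,0,0.14]},{"gripper":1,"offset":[-120,-94,0],"rotation":[0,0,0.21]},{"gripper":1,"offset":[-160,-126,0],"rotation":[0,0,0.28]},{"gripper":1,"offset":[-200,-157,0],"rotation":[0,0,0.35]},{"gripper":1,"offset":[-240,-189,0],"rotation":[0,0,0.42]},{"gripper":1,"offset":[-280,-220,0],"rotation":[0,0,0.49]},{"gripper":1,"offset":[-320,-252,0],"rotation":[0,0,0.56]}]'; python3 - <<'E'
from h import *
d=snap('top'); print(onz(d,435.5,263.5,.018),onz(d,435.5,263.5,.028))
rel((.452,-.3685,.07),90)
E
```

```text
t: 9.7
tool_pos: [0.4493, -0.2688, 0.1559]
tool_rot: [-2.063, -2.366, -0.0]
contact_force: [-0.1, -0.3, 0.8]
opening: -0.0001
grip_force: 0.0
[ 0.45325561 -0.37000295  0.018     ] [ 0.45273407 -0.3661159   0.028     ]
off [-93.7  -9.4  86.7] rot [-0.0016  0.0034  0.1316] tcp [ 0.4492 -0.274   0.1563] F [-3.57 -3.35  0.8 ] 9.75 -0.0001
```

```bash
python3 -m handwheel '[{"gripper":1,"offset":[-40,-4,5],"rotation":[0,0,0.07]},{"gripper":1,"offset":[-75,-8,20],"rotation":[0,0,0.13]},{"gripper":1,"offset":[-92,-9,45],"rotation":[0,0,0.13]},{"gripper":1,"offset":[-94,-9,70],"rotation":[0,0,0.13]},{"gripper":1,"offset":[-94,-9,86],"rotation":[0,0,0.13]},{"gripper":1,"offset":[-94,-9,96],"rotation":[0,0,0.13]},{"gripper":1,"offset":[-94,-9,96],"rotation":[0,0,0.13]},{"gripper":1,"offset":[-94,-9,96],"rotation":[0,0,0.13]}]'; python3 - <<'E'
from h import *
rel((.4525,-.3685,.035),90)
s=snap('side'); t=snap('top')
cv2.imwrite('pics/c6.png',np.hstack([cv2.resize(s['image'][120:195,320:420],(400,300)),cv2.resize(t['image'][225:300,385:485],(400,300))])[:,:,::-1])
E
```

```text
t: 10.75
tool_pos: [0.4549, -0.3617, 0.0624]
tool_rot: [2.209, 2.232, -0.0]
contact_force: [0.7, -0.2, -1.0]
opening: 0.0
grip_force: 0.0
off [-6.8 -2.5 27.4] rot [0.0012 0.0013 0.0103] tcp [ 0.4549 -0.3617  0.0624] F [ 0.67 -0.15 -0.96] 10.75 0.0
```

View pics/c6.png

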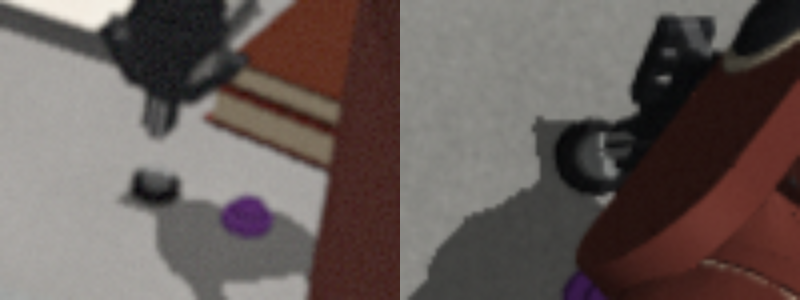

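Side crop: the shut fingertips (158,130) are straight above the grey cap (155,180). The purple one at (247,217) is well clear. I descend in small steps and watch the force.

```bash
python3 -m handwheel '[{"gripper":1,"offset":[-7,-2.5,5],"rotation":[0,0,0]},{"gripper":1,"offset":[-7,-2.5,15],"rotation":[0,0,0]},{"gripper":1,"offset":[-7,-2.5,22],"rotation":[0,0,0]},{"gripper":1,"offset":[-7,-2.5,26],"rotation":[0,0,0]},{"gripper":1,"offset":[-7,-2.5,29],"rotation":[0,0,0]},{"gripper":1,"offset":[-7,-2.5,32],"rotation":[0,0,0]},{"gripper":1,"offset":[-7,-2.5,34],"rotation":[0,0,0]},{"gripper":1,"offset":[-7,-2.5,34],"rotation":[0,0,0]}]'
```

```text
t: 11.85
tool_pos: [0.4519, -0.3684, 0.0272]
tool_rot: [-2.21, -2.232, -0.0]
contact_force: [0.0, 0.1, -1.0]
opening: 0.0004
grip_force: 0.0
```

```bash
python3 -m handwheel '[{"gripper":1,"offset":[0,0,1],"rotation":[0,0,0]},{"gripper":1,"offset":[0,0,2],"rotation":[0,0,0]},{"gripper":1,"offset":[0,0,3],"rotation":[0,0,0]},{"gripper":1,"offset":[0,0,4],"rotation":[0,0,0]},{"gripper":1,"offset":[0,0,5],"rotation":[0,0,0]},{"gripper":1,"offset":[0,0,6],"rotation":[0,0,0]},{"gripper":1,"offset":[0,0,6],"rotation":[0,0,0]},{"gripper":1,"offset":[0,0,6],"rotation":[0,0,0]}]'
```

```text
t: 12.85
tool_pos: [0.4519, -0.3684, 0.0215]
tool_rot: [-2.21, -2.233, 0.0]
contact_force: [-0.6, -0.1, 1.4]
opening: -0.0
grip_force: 0.8
```

```bash
python3 -m handwheel '[{"gripper":1,"offset":[0,0,0.5],"rotation":[0,0,0]},{"gripper":1,"offset":[0,0,1],"rotation":[0,0,0]},{"gripper":1,"offset":[0,0,1.5],"rotation":[0,0,0]},{"gripper":1,"offset":[0,0,2],"rotation":[0,0,0]},{"gripper":1,"offset":[0,0,2.5],"rotation":[0,0,0]},{"gripper":1,"offset":[0,0,3],"rotation":[0,0,0]},{"gripper":1,"offset":[0,0,3],"rotation":[0,0,0]},{"gripper":1,"offset":[0,0,3],"rotation":[0,0,0]}]'
```

```text
t: 13.85
tool_pos: [0.4519, -0.3684, 0.0183]
tool_rot: [-2.21, -2.233, 0.0]
contact_force: [-1.1, 0.9, 2.9]
opening: 0.0002
grip_force: 1.7
```

```bash
python3 -m handwheel '[{"gripper":1,"offset":[0,0,0.5],"rotation":[0,0,0]},{"gripper":1,"offset":[0,0,1],"rotation":[0,0,0]},{"gripper":1,"offset":[0,0,1.5],"rotation":[0,0,0]},{"gripper":1,"offset":[0,0,2],"rotation":[0,0,0]},{"gripper":1,"offset":[0,0,2.5],"rotation":[0,0,0]},{"gripper":1,"offset":[0,0,3],"rotation":[0,0,0]},{"gripper":1,"offset":[0,0,3],"rotation":[0,0,0]},{"gripper":1,"offset":[0,0,3],"rotation":[0,0,0]}]'
```

```text
t: 14.85
tool_pos: [0.4519, -0.3685, 0.016]
tool_rot: [-2.21, -2.232, 0.0]
contact_force: [-3.4, 3.1, 8.2]
opening: 0.0002
grip_force: 4.1
```

```bash
python3 -m handwheel '[{"gripper":1,"offset":[0,0,0.3],"rotation":[0,0,0]},{"gripper":1,"offset":[0,0,0.6],"rotation":[0,0,0]},{"gripper":1,"offset":[0,0,1],"rotation":[0,0,0]},{"gripper":1,"offset":[0,0,1.3],"rotation":[0,0,0]},{"gripper":1,"offset":[0,0,1.3],"rotation":[0,0,0]},{"gripper":1,"offset":[0,0,1.3],"rotation":[0,0,0]},{"gripper":1,"offset":[0,0,1.3],"rotation":[0,0,0]},{"gripper":1,"offset":[0,0,1.3],"rotation":[0,0,0]}]'
```

```text
t: 15.85
tool_pos: [0.452, -0.3685, 0.0159]
tool_rot: [-2.21, -2.232, 0.0]
contact_force: [-5.4, 5.2, 14.1]
opening: -0.0004
grip_force: 7.5
```

The button bottomed after about 6 mm of springy travel, and the force now rises with no further movement. I let go and check.

```bash
python3 -m handwheel '[{"gripper":1,"offset":[0,0,-3],"rotation":[0,0,0]},{"gripper":1,"offset":[0,0,-8],"rotation":[0,0,0]},{"gripper":1,"offset":[0,0,-20],"rotation":[0,0,0]},{"gripper":1,"offset":[0,0,-50],"rotation":[0,0,0]},{"gripper":1,"offset":[0,0,-90],"rotation":[0,0,0]},{"gripper":1,"offset":[0,0,-110],"rotation":[0,0,0]},{"gripper":1,"offset":[0,0,-110],"rotation":[0,0,0]},{"gripper":1,"offset":[0,0,-110],"rotation":[0,0,0]}]'; python3 - <<'E'
from h import *
for n in('top','side'):
    d=snap(n); m=measure(n,d); print(n,onz(d,*m['plinth'],.043)[:2],onz(d,*m['foot'],.051)[:2])
s=d; cv2.imwrite('pics/c7.png',np.hstack([cv2.resize(s['image'][140:185,330:390],(400,300)),cv2.resize(s['image'][180:240,235:315],(400,300))])[:,:,::-1])
E
```

```text
t: 16.85
tool_pos: [0.4511, -0.3677, 0.1222]
tool_rot: [-2.209, -2.231, -0.0]
contact_force: [0.3, -0.2, -0.2]
opening: 0.0002
grip_force: 0.0
top [0.55536057 0.00060007] [0.55432151 0.00064234]
side [0.55423931 0.00074232] [ 5.54326542e-01 -1.85494616e-04]
```

View pics/c7.png

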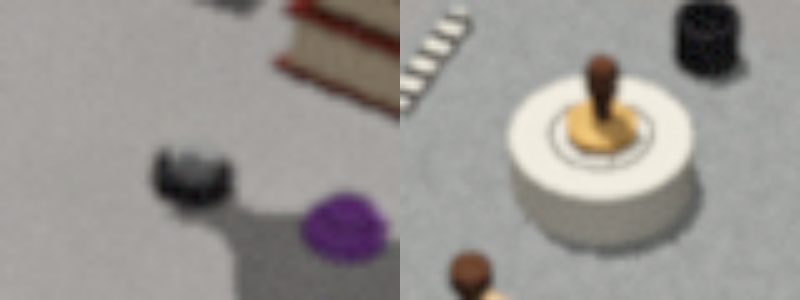

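The seal stands upright inside the circle at (600,125), and the button is free again at (193,170). Handing in.

```bash
python3 -c "
from station import ctrl
print(ctrl.finish_job())"
```

```text
the job is handed in; nothing more can be done
None
```

The job is handed in (no verdict came back): the seal stands upright about 1 mm from the circle's centre, and the release button was then pressed to its stop and let go.

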